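Roll the rolling pin onto its parking strip

ROBOT

A 7-joint arm with a two-finger parallel gripper is mounted at the origin on a cart in front of the work surface, level with it; the furniture and walls round the work are solid. World frame = base frame: x ahead of the robot, y to its left, z up, the work surface at z = 0. Lengths are in m, angles in rad, forces in N, time in s.
With the tool pointing down it reaches from about 0.4 to 0.9 m from the base axis. Payload 5.5 kg.
Tool frame: the origin (TCP) lies at the very end of the fingers, on their centre line; the grasp point (between the pads) lies 19 mm behind it (r.grip_depth is the distance from the TCP to the grasp point, in m); z points along the fingers, y is the line along which they close (so a half turn about z gives the same grasp; the last joint's range is limited). The gripper opens to 85 mm and grips with 20 to 120 N. Pads are 22 mm wide; open, the fingers measure 114 mm over their backs; the gripper's body (76 mm by 85 mm) begins 54 mm behind the grasp point. The pads swing forward as they close: fully open they stand 13 mm farther back than shut.
Start: joints at [-0.972, 0.501, -0.427, 1.55, 0.221, 1.138, -0.21], TCP at [0.214, 0.614, 0.231] pointing down, gripper open.
Joint ranges: [-2.88, 2.88], [-0.31, 2.03], [-1.54, 1.56], [0.2, 2.42], [-1.41, 4.55], [0.19, 2.02], [-2.57, 2.57]. Speed limits (rad/s): [2.57, 2.57, 3.14, 3.14, 3.14, 3.14, 3.14].

INTERFACE

Orientations are given as a unit quaternion [w, x, y, z].
In Python, from station import telemetry, imaging, ticket, r gives the robot as it stands.
- The arm moves only by the tool carry_out, never from a script. Its argument "series" is a list that holds one entry, the list of rows, each a list of 6 numbers: the shift along the tool's x, y, z in mm, then the turn, a rotation vector about the tool's x, y, z in degrees. A call has 1 to 12 rows; each row shifts and turns the commanded pose from where the row before left it, along the tool's axes as they then stand; what a row does not reach is not made up. A row lasts 1/8 s, in which the tool goes at most 62.5 mm and 10.7 degrees, less where a joint would pass 70% of its speed; a pose out of reach is approached as far as the arm can. A call is refused whole if a number of a shift passes 62.5 or a number of a turn 10.7, either way. A call with a gripper value outside its range is refused whole. "grip" is the opening, from 0 (shut) to 1 (fully open), set as the call begins (left out, the last holds). The fingers move at their own pace and stop on an object; the grip force is fixed at half the most. Time passes only in rows, so rows that do not move let the fingers close. It gives the time, the measured TCP pose, the force, the opening and the grip force at its end, in the units of the state.
- telemetry.get_obs(): the state, without advancing time (a new reading comes with each control period).
- imaging.get_image(name): name is "side" or "top" or "wrist"; returns the picture (400x640x3 uint8, red, green, blue); there is no depth.
- imaging.camera_info(name): a dict with "vfov" (degrees; the focal length in pixels is half the picture's height over the tangent of half this angle, whatever the lens; pixels are square), "cx", "cy" (the principal point, pixels), "k1" (the pictures are not rectified: a ray, as slopes to the right and down, at radius r is drawn at 1 + k1 r^2 times it, then the intrinsics apply), "T" (4x4, takes a point from camera to world coordinates); the wrist camera has in their place "T_tool_cam" (4x4, takes a point from camera to tool coordinates, whose origin is the TCP and whose axes are the flange's). Camera axes: x right, y up, looking along -z (the intrinsics and any distortion apply to the point x, -y, -z); pixel columns grow to the right and rows downward; lengths in m; the calibration is good to about 2 mm. A picture is of the moment at which its call begins: read the wrist's pose just before it. camera_info takes no time and is no camera call.
- ticket.finish_job(): hands the job in; it is judged then, once.
The state is a dict: "clock": time; "q": joint angles; "qvel": joint speeds; "joint_torque": joint torques, N m; "tcp_pos": TCP position; "tool_rot": TCP orientation; "wrist_force": force on the tool from outside, world axes, zero at the start; "ft_torque": the same for the moment, N m; "grip_width": finger opening in m; "finger_force": force on a finger pad.
Only numpy, scipy, OpenCV 4.12 (cv2) and the standard library are available. Lean on these libraries where they do the work, as an engineer would, in place of code of your own. Each camera call takes 0.05 s, during which the arm holds its last target. There are 200 camera calls.

TASK

The rolling pin is in the way on the baking mat: with your fingertips on top of its barrel, roll it slowly across the mat until it lies along the middle of the red strip, keep your fingertips on it there until it is still, then take the hand away. Use as many strokes as you like, but only touch it from above: do not grip it, lift it, shove it from the side or let it run away, and leave the spice jar, the mug, the bowl and the tomato where they are.

Things in the scene. Friction and masses are not known exactly. Their poses are not given: they have to be found in the camera images.
- rolling_pin: wooden rolling pin, one piece, 0.6 kg: light barrel 64 mm thick, 200 mm long, dark handles 28 mm thick, 310 mm over all. Origin in the barrel's middle on its axis, 35 mm above the table; crown at 67 mm. x runs along the pin; y, z turn as it rolls. Friction to mat and fingers about 0.6; slight rolling resistance. A fingertip that does not slip on the crown moves twice as far as the pin.
- strip: red strip printed across the mat, 280 mm long, 40 mm wide, flat (nothing to bump over). Origin at its centre, 3 mm above the table; x along it, y across it (the direction to roll, either way). The pin starts 60 to 120 mm from its middle line, on either side, within 0.05 rad of parallel.
- mat: fixed light grey-beige silicone baking mat with a thin grey border line, 320 x 360 mm, 3 mm thick. Origin at the centre of its underside, on the table; x along its 320 mm side, y along its 360 mm side.
- spice_jar: spice jar with a yellow-brown cap, 42 mm wide, 96 mm tall, standing on the mat near the mat's -y edge, beyond where the pin rolls; origin at the centre of its underside.
- mug: purple mug, 82 mm across, 94 mm tall, standing beyond the mat; origin at the centre of its underside.
- bowl: small red bowl, 114 mm across, 51 mm tall, standing to the left of the mat; origin at the centre of its underside.
- tomato: red tomato, 77 mm across, 72 mm tall, on the table to the left of the mat; origin at the centre of its underside.

How it is judged:
On the way:
1. the pin lies along the middle of the strip, still, with the fingertips on it (y of rolling_pin in the frame of strip between -0.012 and 0.012 m and x of rolling_pin in the frame of strip between -0.05 and 0.05 m and angle between the x axis of rolling_pin and the x axis of strip, either way round below 0.15 rad and contact force between the fingers and rolling_pin above 0.2 N and linear speed of rolling_pin below 0.02 m/s), for 0.2 s.
At the end, for the whole second after the job is handed in: the pin lies at rest on the mat along the red strip: its axis within 12 mm of the strip's middle line and within 0.15 rad of the strip's direction, its middle within 50 mm of the strip's middle lengthwise (y of rolling_pin in the frame of strip between -0.012 and 0.012 m and x of rolling_pin in the frame of strip between -0.05 and 0.05 m and angle between the x axis of rolling_pin and the x axis of strip, either way round below 0.15 rad and linear speed of rolling_pin below 0.01 m/s and height (world z) of rolling_pin between 0.03 and 0.04 m); the robot touches nothing.
It fails at once if the pin is lifted by more than 12 mm (height (world z) of rolling_pin above 0.047 m).
It fails at once if the pin runs away (faster than 0.35 m/s) (linear speed of rolling_pin above 0.35 m/s).
It fails at once if the pin is gripped or shoved from the side: the fingers touch it while the point between the finger pads (19 mm behind the tips) is lower than 70 mm above the table (contact force between the fingers and rolling_pin above 0.5 N and height (world z) of the grasp point below 0.07 m).
It fails at once if the spice jar, mug, bowl or tomato is shifted by more than 15 mm or knocked over (distance of any of spice_jar, mug, bowl, tomato from where it was at the start of the episode above 0.015 m or angle between any of spice_jar, mug, bowl's own z axis and vertical above 0.35 rad).
It also fails if it takes over 56 s, if anything falls off the work surface, if the arm or the gripper's body presses on something with over 40 N, if the wrist force passes 120 N, or if a joint passes its speed limit or range.

## Working session

There is one attempt and no reset: what is moved stays moved. The work goes in short steps, Python scripts to look and compute and a tool call to move; the robot and the scene stay as the last step left them, time stands still between calls to the robot, and variables do not carry over. Pictures are saved under pics/ and viewed, at most 10 in all, crops included, and the job is handed in when it is done.

Besides the shell and the picture viewer there is one more tool, called after "Request:" as a command line: name --argument value ..., lists and objects as JSON in quotes. carry_out: Moves the arm, as the interface text tells. Its arguments: {"type":"object","properties":{"series":{"type":"array","items":{"type":"array","items":{"type":"array","items":{"type":"number"}}}},"grip":{"type":"number"}},"required":["series"]}

```bash
mkdir -p pics; ls
python3 - <<'E'
from station import telemetry, imaging, ticket, r
import cv2
o=telemetry.get_obs();print({k:o[k] for k in('clock','tcp_pos','tool_rot','wrist_force','grip_width')})
for n in('top','side'):
    cv2.imwrite(f'pics/{n}0.png',imaging.get_image(n)[:,:,::-1]);print(n,imaging.camera_info(n))
E
```

```text
pics
{'clock': 0.0, 'tcp_pos': array([0.21403933, 0.61298915, 0.23023477]), 'tool_rot': array([-1.84675860e-04,  1.67088759e-01,  9.85941349e-01, -9.83954109e-04]), 'wrist_force': array([-0.46824977, -0.5165289 , -0.76862597]), 'grip_width': 0.08530175439900677}
top {'vfov': 47.198726440385336, 'cx': 330.02772215758864, 'cy': 200.5687774338141, 'k1': -0.05715637347715022, 'T': array([[ 0.01484817,  0.98782794, -0.15484019,  0.45076708],
       [-0.99975518,  0.01720775,  0.01390956,  0.18605575],
       [ 0.0164047 ,  0.15459575,  0.98784161,  1.14222647],
       [ 0.        ,  0.        ,  0.        ,  1.        ]])}
side {'vfov': 56.34739396157728, 'cx': 313.2662570391464, 'cy': 203.08338836909368, 'k1': -0.08070562652300611, 'T': array([[ 0.98040448,  0.07602167, -0.18173541,  0.44269307],
       [-0.19692747,  0.35405076, -0.91425796, -0.73419885],
       [-0.00515985,  0.9321313 ,  0.36208371,  0.42319978],
       [ 0.        ,  0.        ,  0.        ,  1.        ]])}
```

View pics/top0.png

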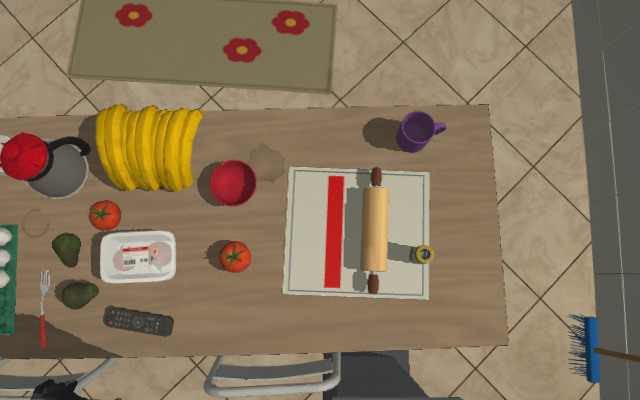

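View pics/side0.png

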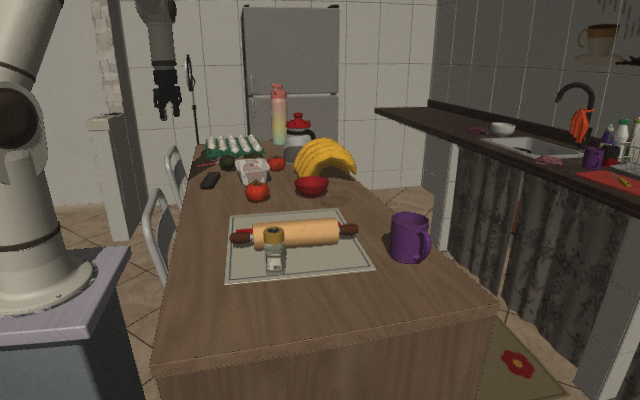

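The top view shows the pin (barrel centre about 374,230) to the right, on the −y side, of the red strip (335,232). The jar is at (424,254), the bowl at (233,183), the tomato at (235,257) and the mug at (416,132).

```bash
cat > h.py <<'E'
from station import telemetry, imaging, ticket, r
import cv2, numpy as np
def cast(uv,z,name='top'):
    c=imaging.camera_info(name);f=200/np.tan(np.radians(c['vfov']/2))
    K=np.array([[f,0,c['cx']],[0,f,c['cy']],[0,0,1]])
    s=cv2.undistortPoints(np.float64(uv).reshape(-1,1,2),K,np.array([c['k1'],0,0,0,0.])).reshape(-1,2)
    d=np.c_[s[:,0],-s[:,1],-np.ones(len(s))]@c['T'][:3,:3].T;o=c['T'][:3,3]
    return o+d*((z-o[2])/d[:,2])[:,None]
def big(mask,x0=285,x1=430,y0=160,y1=300):
    m=np.zeros_like(mask);m[y0:y1,x0:x1]=mask[y0:y1,x0:x1]
    cs=cv2.findContours(m,cv2.RETR_EXTERNAL,cv2.CHAIN_APPROX_NONE)[0]
    return max(cs,key=cv2.contourArea)
def rect(c,z):
    p=cast(c.reshape(-1,2)+0.0,z)[:,:2]
    b=cv2.boxPoints(cv2.minAreaRect((p*1000).astype(np.float32)))/1000
    e=[b[1]-b[0],b[2]-b[1]];l=max(e,key=np.linalg.norm);l=l*np.sign(l[0])
    return b.mean(0),np.degrees(np.arctan2(l[1],l[0])),sorted(np.linalg.norm(e,axis=1))
def look(save=None):
    im=imaging.get_image('top')
    if save: cv2.imwrite(save,im[:,:,::-1])
    h=cv2.cvtColor(im,cv2.COLOR_RGB2HSV)
    red=cv2.inRange(h,(0,190,90),(6,255,255))|cv2.inRange(h,(172,190,90),(180,255,255))
    wood=cv2.inRange(h,(8,70,130),(22,200,255))
    return im,red,wood
E
python3 - <<'E'
from h import *
im,red,wood=look()
s=rect(big(red),.003);p=rect(big(wood),.035);print('strip',s,'\npin',p)
print('h barrel',cv2.cvtColor(im,cv2.COLOR_RGB2HSV)[230,368:382:4])
d=p[0]-s[0];a=np.radians(s[1]);print('pin in strip x,y',d@[np.cos(a),np.sin(a)],d@[-np.sin(a),np.cos(a)])
print('jar',cast([[424,254]],.096))
from scipy.spatial.transform import Rotation as R
q=telemetry.get_obs()['tool_rot'];print(R.from_quat(q[[1,2,3,0]]).as_matrix().round(3))
E
```

```text
strip (array([0.5546661 , 0.15946479], dtype=float32), np.float32(-1.3219938), [np.float32(0.035669193), np.float32(0.2759322)]) 
pin (array([0.5582291 , 0.05319955], dtype=float32), np.float32(-2.523207), [np.float32(0.050535135), np.float32(0.20510672)])
h barrel [[ 18 121 129]
 [ 18 126 170]
 [ 18 126 205]
 [ 18 122 223]]
pin in strip x,y 0.006013694 -0.106154755
jar [[ 0.4948398  -0.04540954  0.096     ]]
[[-0.944  0.329 -0.001]
 [ 0.329  0.944 -0.001]
 [ 0.    -0.002 -1.   ]]
```

Request:
carry_out --series '[[[-42,-35,0,0,0,0],[-42,-35,0,0,0,0],[-42,-35,0,0,0,0],[-42,-35,0,0,0,0],[-42,-35,0,0,0,0],[-42,-35,0,0,0,0],[-42,-35,0,0,0,0],[-42,-35,0,0,0,0],[-42,-35,0,0,0,0],[-42,-35,0,0,0,0],[-42,-35,0,0,0,0],[-42,-35,0,0,0,0]]]' --grip 0.5

```text
clock: 1.65
tcp_pos: [0.5522, 0.0496, 0.2312]
tool_rot: [-0.0, 0.167, 0.986, 0.0]
wrist_force: [0.4, 0.4, 0.6]
grip_width: 0.0426
finger_force: 0.0
```

Request:
carry_out --series '[[[0,0,0,0,0,10],[0,0,0,0,0,10],[0,0,0,0,0,10],[0,0,0,0,0,10],[0,0,0,0,0,10],[0,0,0,0,0,10],[0,0,0,0,0,10],[0,0,0,0,0,3],[0,0,0,0,0,0],[0,0,0,0,0,0]]]'

```text
clock: 2.9
tcp_pos: [0.5515, 0.0512, 0.2311]
tool_rot: [-0.0, 0.72, 0.694, -0.0]
wrist_force: [-0.3, 0.2, -0.0]
grip_width: 0.0426
finger_force: 0.0
```

```bash
cat >> h.py <<'E'
from scipy.spatial.transform import Rotation as R
def state():
    o=telemetry.get_obs();M=R.from_quat(np.array(o['tool_rot'])[[1,2,3,0]]).as_matrix()
    print('t',o['clock'],'tcp',o['tcp_pos'].round(4),'F',o['wrist_force'].round(2),'w',round(o['grip_width'],4),'yaw_y',np.degrees(np.arctan2(M[1,1],M[0,1])).round(1),'\n',M.round(3));return o,M
E
python3 - <<'E'
from h import *
o,M=state();print(o['q'].round(2))
cv2.imwrite('pics/w1.png',imaging.get_image('wrist')[:,:,::-1])
look('pics/t1.png');print(imaging.camera_info('wrist'))
E
```

```text
t 2.9 tcp [0.5515 0.0512 0.2311] F [-0.27  0.17 -0.04] w 0.0426 yaw_y -2.2 
 [[ 0.038  0.999 -0.   ]
 [ 0.999 -0.038  0.   ]
 [ 0.    -0.    -1.   ]]
[-0.19  0.3   0.06  1.81 -0.02  1.04 -0.16]
{'vfov': 65.57173386947277, 'cx': 316.7474695563383, 'cy': 200.1338463100731, 'k1': 0.013719651661177702, 'T_tool_cam': array([[-4.60229757e-04,  9.58029787e-01,  2.86668303e-01,
         7.31641125e-02],
       [ 9.99999891e-01,  4.18307736e-04,  2.07481728e-04,
        -1.30108096e-03],
       [ 7.88581072e-05,  2.86668367e-01, -9.58029875e-01,
        -1.42110775e-01],
       [ 0.00000000e+00,  0.00000000e+00,  0.00000000e+00,
         1.00000000e+00]])}
```

View pics/w1.png

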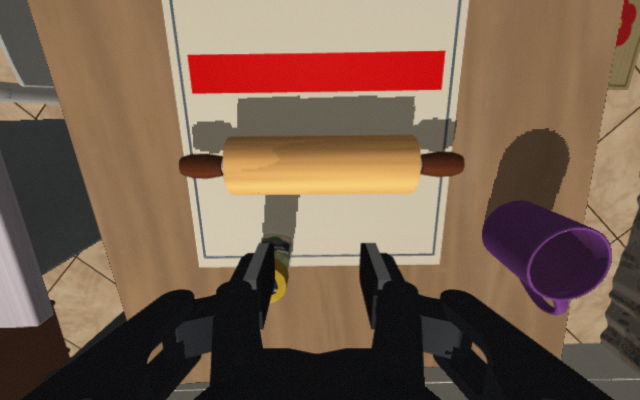

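View pics/t1.png

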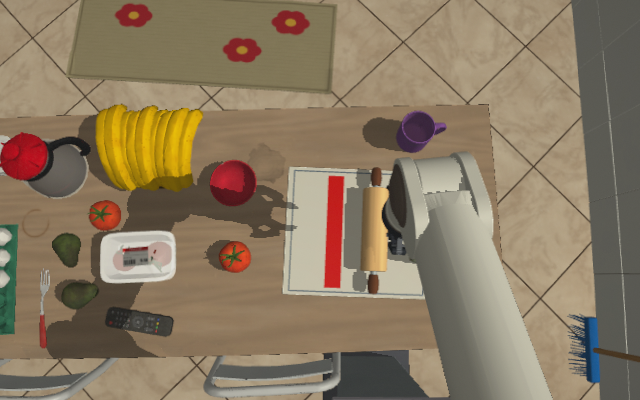

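The wrist view shows the strip at about (317,72), the barrel at (321,166) and the jar cap at (270,285). The top view agrees. I'll measure with the wrist camera too.

```bash
cat >> h.py <<'E'
def wrist(save=None):
    """pin & strip pose from wrist view; prints pin in strip frame and pin relative to the tool"""
    o,M=state();c=imaging.camera_info('wrist');im=imaging.get_image('wrist')
    if save: cv2.imwrite(save,im[:,:,::-1])
    f=200/np.tan(np.radians(c['vfov']/2));K=np.array([[f,0,c['cx']],[0,f,c['cy']],[0,0,1]])
    T=np.eye(4);T[:3,:3]=M;T[:3,3]=o['tcp_pos'];T=T@c['T_tool_cam']
    def rays(uv):
        s=cv2.undistortPoints(np.float64(uv).reshape(-1,1,2),K,np.array([c['k1'],0,0,0,0.])).reshape(-1,2)
        d=np.c_[s[:,0],-s[:,1],-np.ones(len(s))]@T[:3,:3].T
        return d/np.linalg.norm(d,axis=1)[:,None]
    hit=lambda d,z:(T[:3,3]+d*((z-T[2,3])/d[:,2])[:,None])[:,:2]
    h=cv2.cvtColor(im,cv2.COLOR_RGB2HSV)
    red=cv2.inRange(h,(0,190,90),(6,255,255))|cv2.inRange(h,(172,190,90),(180,255,255))
    wood=cv2.inRange(h,(8,70,130),(24,200,255));wood=cv2.morphologyEx(wood,cv2.MORPH_OPEN,np.ones((9,9)))
    def mid(m,z,x0=160,x1=470):
        cn=big(m,x0,x1,0,330);f_=np.zeros_like(m);cv2.drawContours(f_,[cn],-1,255,-1)
        cols=np.where(f_.any(0))[0];print(' px',cv2.boundingRect(cn))
        u=cols[8:-8:4];a=[np.where(f_[:,i])[0] for i in u]
        d=rays([(i,k[0]-.5) for i,k in zip(u,a)])+rays([(i,k[-1]+.5) for i,k in zip(u,a)])
        p=hit(d,z);k=np.polyfit(p[:,0],p[:,1],1)
        e=[hit(rays([(i,f_[:,i].nonzero()[0].mean())]),z)[0] for i in(cols[2]-2,cols[-3]+2)]
        x=(e[0][0]+e[1][0])/2
        return np.array([x,np.polyval(k,x)]),np.arctan(k[0])
    s,sa=mid(red,.003);p,pa=mid(wood,.035)
    d=p-s;print('strip',s.round(4),np.degrees(sa).round(2),'pin',p.round(4),np.degrees(pa).round(2))
    print('pin in strip: x %.4f y %.4f'%(d@[np.cos(sa),np.sin(sa)],d@[-np.sin(sa),np.cos(sa)]),'pin from tcp, tool xy mm',(M[:2,:2].T@(p-o['tcp_pos'][:2])*1000).round(1))
E
python3 - <<'E'
from h import *
wrist()
E
```

```text
t 3.0 tcp [0.5516 0.0511 0.2312] F [ 0.3   0.64 -0.36] w 0.0427 yaw_y -2.2 
 [[ 0.038  0.999 -0.   ]
 [ 0.999 -0.038  0.   ]
 [-0.    -0.    -1.   ]]
 px (188, 51, 257, 42)
 px (222, 149, 199, 46)
strip [0.554  0.1609] -1.36 pin [0.5554 0.0551] -2.35
pin in strip: x 0.0039 y -0.1057 pin from tcp, tool xy mm [4.2 3.7]
```

```bash
sed -i 's/(8,70,130),(24,200,255)/(8,85,70),(26,255,255)/' h.py
python3 - <<'E'
from h import *
wrist()
im=cv2.cvtColor(cv2.imread('pics/w1.png'),cv2.COLOR_BGR2HSV)
print(im[120:205:5,321].tolist())
E
```

```text
t 3.05 tcp [0.5516 0.0511 0.2312] F [ 0.23 -0.2   0.42] w 0.0422 yaw_y -2.2 
 [[ 0.039  0.999 -0.   ]
 [ 0.999 -0.039  0.   ]
 [ 0.    -0.    -1.   ]]
 px (188, 51, 256, 42)
 px (222, 135, 199, 60)
strip [0.5536 0.161 ] -1.35 pin [0.5556 0.0633] -1.79
pin in strip: x 0.0043 y -0.0976 pin from tcp, tool xy mm [12.4  3.6]
[[20, 53, 102], [21, 50, 103], [18, 45, 102], [16, 77, 99], [15, 149, 106], [16, 150, 112], [17, 150, 126], [17, 146, 164], [17, 142, 192], [17, 148, 205], [18, 143, 220], [18, 136, 233], [19, 135, 236], [21, 130, 244], [19, 134, 237], [20, 49, 207], [21, 44, 205]]
```

Request:
carry_out --series '[[[1,4,30,0,0,0],[0,0,30,0,0,0],[0,0,30,0,0,0],[0,0,30,0,0,0],[0,0,15,0,0,0],[0,0,15,0,0,0],[0,0,8,0,0,0],[0,0,0,0,0,0],[0,0,0,0,0,0]]]'

```text
clock: 4.22
tcp_pos: [0.5563, 0.052, 0.074]
tool_rot: [0.0, 0.721, 0.693, 0.001]
wrist_force: [0.2, 0.6, 0.1]
grip_width: 0.0424
finger_force: 0.0
```

Request:
carry_out --series '[[[0,0,1,0,0,0],[0,0,1,0,0,0],[0,0,1,0,0,0],[0,0,1,0,0,0],[0,0,0,0,0,0],[0,0,0,0,0,0]]]'

```text
clock: 4.97
tcp_pos: [0.5556, 0.0519, 0.0692]
tool_rot: [-0.0, 0.721, 0.693, -0.0]
wrist_force: [1.3, 0.5, -0.8]
grip_width: 0.0425
finger_force: 0.0
```

Request:
carry_out --series '[[[0,0,1,0,0,0],[0,0,1,0,0,0],[0,0,1,0,0,0],[0,0,0,0,0,0]]]'

```text
clock: 5.48
tcp_pos: [0.5555, 0.0519, 0.0662]
tool_rot: [-0.0, 0.721, 0.693, -0.0]
wrist_force: [-0.5, 0.7, 0.5]
grip_width: 0.0426
finger_force: 0.0
```

Request:
carry_out --series '[[[0,0,1,0,0,0],[0,0,1,0,0,0],[0,0,0,0,0,0]]]'

```text
clock: 5.85
tcp_pos: [0.5558, 0.052, 0.0648]
tool_rot: [0.0, 0.721, 0.693, 0.0]
wrist_force: [-2.0, 0.8, 5.2]
grip_width: 0.043
finger_force: 2.5
```

Request:
carry_out --series '[[[2,0,0,0,0,0],[3,0,0,0,0,0],[3,0,0,0,0,0],[3,0,0,0,0,0],[3,0,0,0,0,0],[2,0,0,0,0,0],[0,0,0,0,0,0]]]'

```text
clock: 6.72
tcp_pos: [0.5563, 0.0685, 0.0651]
tool_rot: [-0.0, 0.721, 0.693, 0.0]
wrist_force: [-2.7, -0.3, 7.8]
grip_width: 0.0424
finger_force: 3.8
```

Run:
```python
from h import *
wrist('pics/w2.png')
```

```text
t 6.725 tcp [0.5563 0.0685 0.0651] F [-2.67 -0.32  7.84] w 0.0424 yaw_y -2.2 
 [[ 0.039  0.999  0.   ]
 [ 0.999 -0.039  0.001]
 [ 0.001  0.    -1.   ]]
 px (160, 36, 310, 75)
 px (160, 175, 310, 112)
strip [0.557  0.1608] -1.38 pin [0.5536 0.0747] -1.68
pin in strip: x -0.0013 y -0.0861 pin from tcp, tool xy mm [ 6.1 -2.9]
```

View pics/w2.png

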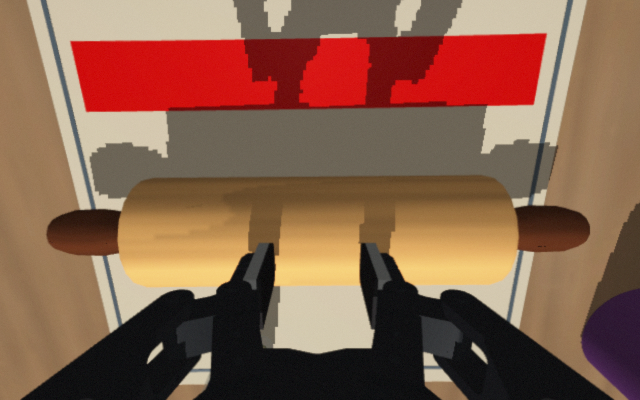

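The view shows both fingertips on top of the barrel (barrel about 120–518 px wide, rows 176–287) and the strip ahead at row 73. Rolling works, so I'll continue the stroke.

Request:
carry_out --series '[[[2,0,0,0,0,0],[3,0,0,0,0,0],[3,0,0,0,0,0],[3,0,0,0,0,0],[3,0,0,0,0,0],[3,0,0,0,0,0],[3,0,0,0,0,0],[3,0,0,0,0,0],[3,0,0,0,0,0],[2,0,0,0,0,0],[0,0,0,0,0,0],[0,0,0,0,0,0]]]'

```text
clock: 8.28
tcp_pos: [0.5572, 0.0964, 0.0648]
tool_rot: [-0.0, 0.721, 0.693, 0.0]
wrist_force: [-2.9, 0.6, 6.3]
grip_width: 0.0427
finger_force: 2.9
```

```bash
sed -i 's/x0=160,x1=470/x0=70,x1=600/; s/(0,190,90),(6/(0,190,40),(6/; s/(172,190,90)/(172,190,40)/' h.py
python3 - <<'E'
from h import *
wrist()
E
```

```text
t 8.275 tcp [0.5572 0.0964 0.0648] F [-2.91  0.6   6.31] w 0.0427 yaw_y -2.2 
 [[ 0.039  0.999 -0.   ]
 [ 0.999 -0.039  0.   ]
 [ 0.    -0.    -1.   ]]
 px (82, 85, 455, 71)
 px (70, 0, 530, 330)
strip [0.5538 0.1612] -1.47 pin [0.5564 0.088 ] 1.07
pin in strip: x 0.0045 y -0.0731 pin from tcp, tool xy mm [-8.5 -0.4]
```

Request:
carry_out --series '[[[0,0,-2,0,0,0],[0,0,-5,0,0,0],[0,0,-5,0,0,0],[-11,0,0,0,0,0],[-11,0,0,0,0,0],[0,0,0,0,0,0]]]'

```text
clock: 9.07
tcp_pos: [0.5563, 0.0717, 0.0761]
tool_rot: [0.0, 0.722, 0.692, -0.001]
wrist_force: [-0.9, 0.9, -0.9]
grip_width: 0.0429
finger_force: 0.0
```

```bash
sed -i 's/(8,85,70),(26/(8,112,70),(26/' h.py
python3 - <<'E'
from h import *
wrist()
E
```

```text
t 9.075 tcp [0.5563 0.0717 0.0761] F [-0.93  0.92 -0.86] w 0.0429 yaw_y -2.4 
 [[ 0.042  0.999 -0.   ]
 [ 0.999 -0.042 -0.001]
 [-0.001 -0.    -1.   ]]
 px (85, 43, 447, 74)
 px (70, 154, 507, 107)
strip [0.5536 0.161 ] -1.5 pin [0.5584 0.0846] -1.85
pin in strip: x 0.0068 y -0.0762 pin from tcp, tool xy mm [13.   1.5]
```

Request:
carry_out --series '[[[1,0,4,0,0,0],[0,0,4,0,0,0],[0,0,2,0,0,0],[0,0,1,0,0,0],[0,0,1,0,0,0],[0,0,0,0,0,0],[0,0,0,0,0,0]]]'

```text
clock: 10.0
tcp_pos: [0.5563, 0.0751, 0.0649]
tool_rot: [-0.0, 0.721, 0.693, -0.0]
wrist_force: [-2.3, 0.4, 6.6]
grip_width: 0.0426
finger_force: 3.0
```

Request:
carry_out --series '[[[3,0,0,0,0,0],[4,0,0,0,0,0],[4,0,0,0,0,0],[4,0,0,0,0,0],[4,0,0,0,0,0],[4,0,0,0,0,0],[4,0,0,0,0,0],[4,0,0,0,0,0],[4,0,0,0,0,0],[4,0,0,0,0,0],[3,0,0,0,0,0],[2,0,0,0,0,0]]]'

```text
clock: 11.5
tcp_pos: [0.5578, 0.1195, 0.0648]
tool_rot: [-0.0, 0.721, 0.693, -0.0]
wrist_force: [-3.2, 0.7, 4.9]
grip_width: 0.0426
finger_force: 2.4
```

Request:
carry_out --series '[[[0,0,0,0,0,0],[0,0,0,0,0,0],[0,0,-2,0,0,0],[0,0,-5,0,0,0],[0,0,-5,0,0,0],[-11,0,0,0,0,0],[-11,0,0,0,0,0],[0,0,0,0,0,0],[0,0,0,0,0,0]]]'

```text
clock: 12.62
tcp_pos: [0.5574, 0.0968, 0.0762]
tool_rot: [-0.0, 0.721, 0.693, 0.0]
wrist_force: [-0.5, 0.1, 0.9]
grip_width: 0.0428
finger_force: 0.0
```

Run:
```python
from h import *
wrist('pics/w3.png')
```

```text
t 12.625 tcp [0.5574 0.0968 0.0762] F [-0.45  0.07  0.92] w 0.0428 yaw_y -2.3 
 [[ 0.04   0.999 -0.   ]
 [ 0.999 -0.04   0.   ]
 [ 0.    -0.    -1.   ]]
 px (95, 87, 429, 67)
 px (70, 159, 506, 106)
strip [0.5538 0.1611] -1.42 pin [0.5591 0.1067] -1.85
pin in strip: x 0.0067 y -0.0543 pin from tcp, tool xy mm [10.   1.4]
```

View pics/w3.png

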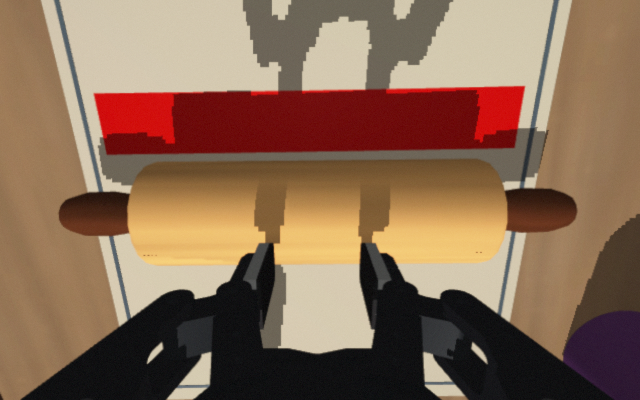

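The barrel (rows 160–265) now lies just short of the strip (rows 87–153), parallel to it. About 54 mm remain, so I'll repeat the stroke.

Request:
carry_out --series '[[[0,0,4,0,0,0],[0,0,4,0,0,0],[0,0,2,0,0,0],[0,0,1,0,0,0],[0,0,1,0,0,0],[0,0,0,0,0,0],[0,0,0,0,0,0]]]'

```text
clock: 13.55
tcp_pos: [0.5572, 0.097, 0.0649]
tool_rot: [-0.0, 0.721, 0.693, -0.0]
wrist_force: [-2.6, -0.2, 4.8]
grip_width: 0.0427
finger_force: 2.9
```

Request:
carry_out --series '[[[3,0,0,0,0,0],[4,0,0,0,0,0],[4,0,0,0,0,0],[4,0,0,0,0,0],[4,0,0,0,0,0],[4,0,0,0,0,0],[4,0,0,0,0,0],[4,0,0,0,0,0],[4,0,0,0,0,0],[4,0,0,0,0,0],[3,0,0,0,0,0],[2,0,0,0,0,0]]]'

```text
clock: 15.05
tcp_pos: [0.5587, 0.1415, 0.0648]
tool_rot: [-0.0, 0.721, 0.693, -0.0]
wrist_force: [-3.8, 0.9, 5.5]
grip_width: 0.043
finger_force: 2.4
```

Request:
carry_out --series '[[[0,0,0,0,0,0],[0,0,0,0,0,0],[0,0,-2,0,0,0],[0,0,-5,0,0,0],[0,0,-5,0,0,0],[-11,0,0,0,0,0],[-11,0,0,0,0,0],[0,0,0,0,0,0],[0,0,0,0,0,0]]]'

```text
clock: 16.18
tcp_pos: [0.5582, 0.1187, 0.0762]
tool_rot: [-0.0, 0.721, 0.693, -0.0]
wrist_force: [0.3, 0.3, -1.2]
grip_width: 0.0427
finger_force: 0.0
```

Run:
```python
from h import *
wrist()
```

```text
t 16.175 tcp [0.5582 0.1187 0.0762] F [ 0.27  0.33 -1.16] w 0.0427 yaw_y -2.3 
 [[ 0.04   0.999 -0.   ]
 [ 0.999 -0.04   0.   ]
 [ 0.    -0.    -1.   ]]
 px (101, 122, 417, 63)
 px (70, 158, 504, 107)
strip [0.5537 0.1681] -1.27 pin [0.5594 0.1289] -1.85
pin in strip: x 0.0066 y -0.0391 pin from tcp, tool xy mm [10.2  0.8]
```

Request:
carry_out --series '[[[0,0,4,0,0,0],[0,0,4,0,0,0],[0,0,2,0,0,0],[0,0,1,0,0,0],[0,0,1,0,0,0],[0,0,0,0,0,0],[0,0,0,0,0,0]]]'

```text
clock: 17.1
tcp_pos: [0.5581, 0.119, 0.0649]
tool_rot: [-0.0, 0.721, 0.693, -0.0]
wrist_force: [-1.9, 0.2, 6.0]
grip_width: 0.0428
finger_force: 2.7
```

Request:
carry_out --series '[[[3,0,0,0,0,0],[4,0,0,0,0,0],[4,0,0,0,0,0],[4,0,0,0,0,0],[4,0,0,0,0,0],[4,0,0,0,0,0],[4,0,0,0,0,0],[4,0,0,0,0,0],[4,0,0,0,0,0],[4,0,0,0,0,0],[3,0,0,0,0,0],[2,0,0,0,0,0]]]'

```text
clock: 18.6
tcp_pos: [0.5595, 0.1636, 0.0648]
tool_rot: [-0.0, 0.721, 0.693, -0.0]
wrist_force: [-3.6, 0.3, 5.3]
grip_width: 0.043
finger_force: 2.5
```

Request:
carry_out --series '[[[0,0,0,0,0,0],[0,0,0,0,0,0],[0,0,-2,0,0,0],[0,0,-5,0,0,0],[0,0,-5,0,0,0],[-11,0,0,0,0,0],[-11,0,0,0,0,0],[0,0,0,0,0,0],[0,0,0,0,0,0]]]'

```text
clock: 19.73
tcp_pos: [0.5591, 0.1408, 0.0762]
tool_rot: [-0.0, 0.721, 0.693, 0.0]
wrist_force: [-0.5, 0.8, -0.3]
grip_width: 0.0426
finger_force: 0.0
```

Run:
```python
from h import *
wrist()
```

```text
t 19.725 tcp [0.5591 0.1408 0.0762] F [-0.47  0.82 -0.32] w 0.0426 yaw_y -2.3 
 [[ 0.04   0.999 -0.   ]
 [ 0.999 -0.04   0.   ]
 [ 0.    -0.    -1.   ]]
 px (108, 160, 49, 34)
 px (70, 158, 467, 107)
strip [0.431  0.1771] 25.3 pin [0.5497 0.1519] -1.13
pin in strip: x 0.0965 y -0.0735 pin from tcp, tool xy mm [10.7 -9.9]
```

Request:
carry_out --series '[[[0,0,4,0,0,0],[0,0,4,0,0,0],[0,0,2,0,0,0],[0,0,1,0,0,0],[0,0,1,0,0,0],[0,0,0,0,0,0],[0,0,0,0,0,0]]]'

```text
clock: 20.65
tcp_pos: [0.559, 0.141, 0.0649]
tool_rot: [-0.0, 0.721, 0.693, -0.0]
wrist_force: [-2.7, -0.0, 5.1]
grip_width: 0.0428
finger_force: 2.6
```

Request:
carry_out --series '[[[2,0,0,0,0,0],[3,0,0,0,0,0],[3,0,0,0,0,0],[3,0,0,0,0,0],[3,0,0,0,0,0],[2,0,0,0,0,0],[2,0,0,0,0,0],[1,0,0,0,0,0],[0,0,0,0,0,0],[0,0,0,0,0,0],[0,0,0,0,0,0],[0,0,0,0,0,0]]]'

```text
clock: 22.15
tcp_pos: [0.5595, 0.1604, 0.0651]
tool_rot: [-0.0, 0.721, 0.693, 0.0]
wrist_force: [-3.5, 0.7, 7.8]
grip_width: 0.0431
finger_force: 3.6
```

Run:
```python
from h import *
wrist('pics/w4.png')
```

```text
t 22.15 tcp [0.5595 0.1604 0.0651] F [-3.52  0.67  7.75] w 0.0431 yaw_y -2.2 
 [[ 0.039  0.999 -0.   ]
 [ 0.999 -0.039  0.001]
 [ 0.001 -0.    -1.   ]]
 px (104, 192, 27, 22)
 px (70, 179, 511, 111)
strip [0.4233 0.1762] -2.24 pin [0.5624 0.1616] -1.98
pin in strip: x 0.1395 y -0.0091 pin from tcp, tool xy mm [1.3 2.8]
```

View pics/w4.png

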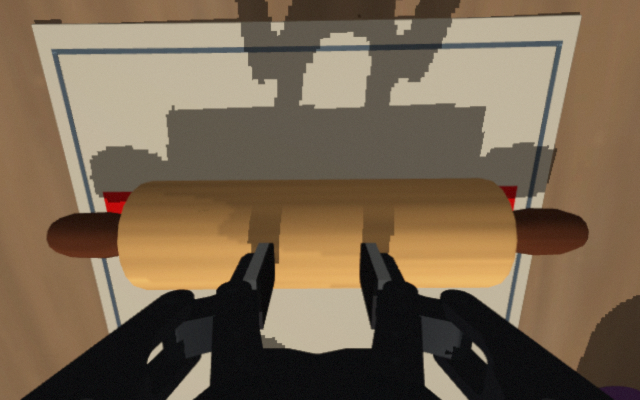

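The barrel (rows 179–290) now covers the strip, with only the strip's ends showing at (117,202) and (509,197). The pin is estimated within 1 mm of the strip's middle line and was held still under the fingers, so I'll lift off and check.

Request:
carry_out --series '[[[0,0,0,0,0,0],[0,0,-1,0,0,0],[0,0,-2,0,0,0],[0,0,-5,0,0,0],[0,0,-15,0,0,0],[0,0,-30,0,0,0],[0,0,-30,0,0,0],[0,0,-30,0,0,0],[0,0,-30,0,0,0],[0,0,-20,0,0,0],[0,0,0,0,0,0],[0,0,0,0,0,0]]]'

```text
clock: 23.7
tcp_pos: [0.5594, 0.1597, 0.2269]
tool_rot: [-0.0, 0.721, 0.693, -0.0]
wrist_force: [-0.6, 0.3, 0.3]
grip_width: 0.0423
finger_force: 0.0
```

Run:
```python
from h import *
wrist('pics/w5.png'); look('pics/t5.png')
```

```text
t 23.7 tcp [0.5594 0.1597 0.2269] F [-0.61  0.26  0.26] w 0.0423 yaw_y -2.2 
 [[ 0.039  0.999 -0.001]
 [ 0.999 -0.039 -0.   ]
 [-0.    -0.001 -1.   ]]
 px (195, 156, 24, 11)
 px (218, 146, 199, 59)
strip [0.4284 0.1774] -9.49 pin [0.5582 0.1617] -1.86
pin in strip: x 0.1306 y 0.0059 pin from tcp, tool xy mm [ 2.  -1.3]
```

View pics/w5.png

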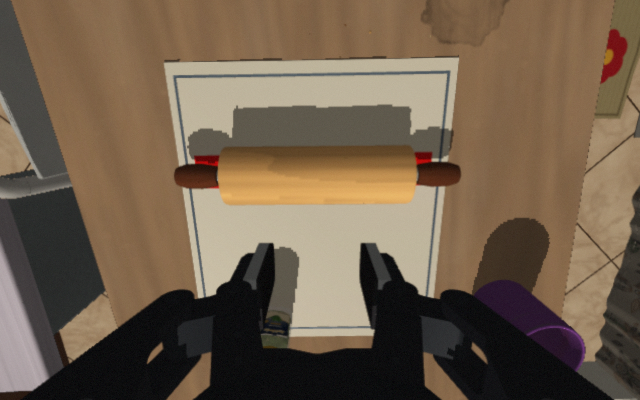

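The raised view shows the pin at rest over the strip (barrel centre about 317,175), with the strip's ends showing either side. It measures about 1 mm off the middle line and 4 mm lengthwise.

```bash
python3 -c "
from station import ticket
print(ticket.finish_job())"
```

```text
the job is handed in; nothing more can be done
None
```

The rolling pin lies at rest along the red strip, measured about 1 mm off its middle line and 4 mm lengthwise; it was held under the fingertips until still, then the hand was lifted clear and the job handed in at about 24 s (no verdict was shown).

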